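# Lock a square tube in a weld fixture with a deep-shaft T-key

## Task

Push the square steel tube along the fixture's channel until it is fully home against the end stop. Then take the red-handled T-key from its cradle, lower it down the blue tower onto the square stem at the bottom, and turn it until the yellow lock bar has swung fully shut behind the tube; move the bar only with the key. Finally hang the T-key back in its cradle and leave the other tools where they are.

Things in the scene. Friction and masses are not known exactly. Their poses are not given: they have to be found in the camera images.
- fixture: Fixed fixture: grey base plate at x -140..130, y -55..170, z 0..10 mm of its frame; origin on the table, x along the channel to the end stop (away from the robot), z up. Channel centred on y=0, floor z=10 mm, aluminium rails at y 22..36 mm either side, tops z=24 mm. Blue end stop: face at x=100 mm, top z=52 mm. Blue tower 58 mm square on the axis x=3, y=110 mm, top z=160 mm
- shaft_mouth (a point): centre of the blue tower's open top, on the stem's axis, 160 mm above the table. Square bore 46 mm, walls 6 mm, parallel to the fixture's axes; the walls facing -x and -y end 53 mm above the table and the lock bar swings under them
- tube_home (a point): where the tube's origin lies when it is fully home (fixture x=57.5, y=0, z=10 mm)
- lock_bar (a joint): angle (rad) of the yellow lock bar and its stem, one piece: 0 open (starts at 0 to 0.2) to 1.35 shut, hard stop; grows anticlockwise from above. In the fixture frame the bar points at angle 3.362 + joint from +x: open towards -x beside the channel, shut to -y across it. Stays where left, friction 0.15 N m. Bar 18 mm wide, 132 mm long, z 28..48 mm; shut, it is 3 mm behind a tube that is home
- stem_top (a point): top of the recessed steel stem, on its axis, 70 mm above the table, 90 mm below the tower's mouth. 16 mm square, flats parallel and square to the lock bar, from z=48 to 64 mm above the table, then a stepped tip: 12 mm square to 67, 8 mm square to 70 mm. Below it, to z=48 mm, a round yellow hub of 40 mm diameter
- lock_bar_tip (a point): rounded outer end of the lock bar, 123 mm from the stem's axis, on its upper face, 48 mm above the table
- t_key: Loose T-key, 0.35 kg, 163 mm tall, upright. Origin under its foot, z up its shaft, y along the handle. Foot: square socket open downward, outside 26.4, inside 18.4 mm, 28 mm deep, sides along x and y (any quarter turn fits the stem, with 0.15 rad play each way). Round shaft 16 mm. On the stem the foot rests on the hub 48 mm above the table, the handle's centre at 204 mm
- t_key_bar (a point): centre of the T-key's red handle: a flat-sided bar 14 x 120 x 14 mm along the key's y, 156 mm above its foot
- cradle: Fixed blue cradle: two forked posts (12 mm thick, 36 mm in x) at y=+-48 mm on a base plate 80 x 140 x 6 mm; origin on the table, z up. The T-handle lies along the cradle's y across both posts, in fork notches about 24 mm wide at the bottom, flared upward; prong tips 172 mm above the table. The key hangs between the posts, foot 12 mm above the table: lift it clear before moving sideways
- cradle_seat (a point): where the centre of the T-handle (t_key_bar) is when the key hangs in the cradle, 168 mm above the table
- tube: Loose dark steel square tube offcut, 85 mm long (x axis), 40 x 40 mm, hollow, lying in the channel lengthwise; origin under its centre. It starts 70 to 100 mm short of home, with its near end towards the robot
- pliers: bystander: pliers with red handles, 190 mm, lying loose on the table
- clamp: bystander: black and orange spring clamp, 141 mm, lying loose on the table
- screwdriver: bystander: yellow screwdriver, 172 mm, lying loose on the table
There are look-alikes about, which are no part of the job. There is more than one size of the tube; the job needs the larger.

How it is judged:
On the way, in this order (a step that is already met when the one before it is completed fails the run):
1. the tube is home against the end stop, the lock bar still open (horizontal distance between tube and tube_home below 0.004 m and value of joint lock_bar below 0.4 rad), for 0.2 s.
2. the T-key's socket is down over the square stem (z of t_key in the frame of fixture below 0.058 m and horizontal distance between t_key and stem_top below 0.008 m), for 0.1 s.
3. the lock bar is shut while the T-key is on the stem (value of joint lock_bar above 1.25 rad and z of t_key in the frame of fixture below 0.06 m and horizontal distance between t_key and stem_top below 0.008 m), for 0.1 s.
At the end, for the whole second after the job is handed in: Tube within 5 mm of home; lock bar shut (above 1.25 rad); T-key hanging in both forks of its cradle: handle centre within 14 mm of the seat, 164 to 173 mm above the table, upright within 0.12 rad, along the cradle within 0.25 rad; key and tube at rest (horizontal distance between tube and tube_home below 0.005 m and height (world z) of tube below 0.013 m and value of joint lock_bar above 1.25 rad and distance between t_key_bar and cradle_seat below 0.014 m and height (world z) of t_key_bar between 0.164 and 0.173 m and angle between t_key's own z axis and vertical below 0.12 rad and angle between the y axis of t_key and the y axis of cradle, either way round below 0.25 rad and linear speed of each of t_key, tube below 0.02 m/s); the robot touches nothing.
It fails at once if the robot itself touches the lock bar (contact force between any of the fingers, the arm and lock_bar above 1.5 N).
It fails at once if another tool is moved by more than 3 cm (distance of any of pliers, clamp, screwdriver from where it was at the start of the episode above 0.03 m).
It also fails if it takes over 72 s, if anything falls off the work surface, if the arm or the gripper's body presses on something with over 40 N, if the wrist force passes 120 N, or if a joint passes its speed limit or range.

## Robot

A 6-joint arm with a two-finger parallel gripper is mounted at the origin on a cart in front of the work surface, level with it; the furniture and walls round the work are solid. World frame = base frame: x ahead of the robot, y to its left, z up, the work surface at z = 0. Lengths are in m, angles in rad, forces in N, time in s.
With the tool pointing down it reaches from about 0.3 to 1 m from the base axis. Payload 5.1 kg.
Tool frame: the origin (TCP) lies midway between the tips of the shut fingers; the grasp point (between the pads) lies 19 mm behind it; z points along the fingers, y is the line along which they close (so a half turn about z gives the same grasp; the last joint's range is limited). The gripper opens to 95 mm and grips with 3 to 60 N. Pads are 20 mm wide; open, the fingers measure 119 mm over their backs; the gripper's body (75 mm by 180 mm) begins 59 mm behind the grasp point.
Start: joints at [-1.359, 0.124, 1.65, -0, 1.367, -0.083], TCP at [0.189, -0.622, 0.215] pointing down, gripper open.
Joint ranges: [-2.61, 2.61], [-1.02, 2.33], [0.03, 2.71], [-1.35, 4.49], [0.32, 2.68], [-2.91, 2.91]. Speed limits (rad/s): [2.57, 2.57, 3.14, 3.14, 3.14, 3.14].

## Interface

Orientations are given as a rotation vector (axis times angle).
In Python, from plant import status, optics, order gives the robot as it stands.
- The arm moves only by the tool play_rows, never from a script. Its argument "motion" is a list of rows, each a list of 3 entries, a list of its own where there are three numbers: the closure, from 0 (fully open) to 1 (shut), then the shift along the world's x, y, z in cm, then the turn about the world's z in degrees. In form: [[grip, [dx, dy, dz], twist], ...]. A call has 1 to 20 rows; each row shifts and turns the commanded pose from where the row before left it; what a row does not reach is not made up. A row lasts 1/8 s, in which the tool goes at most 62.5 mm and 10.7 degrees, less where a joint would pass 70% of its speed; a pose out of reach is approached as far as the arm can. A call with a gripper value outside its range is refused whole. The fingers move at their own pace and stop on an object; "newtons" is the grip in N (left out, the last holds). Time passes only in rows, so rows that do not move let the fingers close. It gives the time, the measured TCP pose, the force, the opening and the grip force at its end, in the units of the state.
- status.read_state(): the state, without advancing time (a new reading comes with each control period).
- optics.snapshot(name): name is "side" or "top" or "wrist"; returns the picture (480x640x3 uint8, blue, green, red); there is no depth.
- optics.camera_params(name): a dict with "camera_matrix" (3x3 intrinsics, pixels), "k1" (the pictures are not rectified: a ray, as slopes to the right and down, at radius r is drawn at 1 + k1 r^2 times it, then the intrinsics apply), "R" (3x3) and "t" (3): a world point X has camera coordinates R X + t. Camera axes: x right, y down, z forward; pixel columns grow to the right and rows downward; lengths in m; the calibration is good to about 2 mm. A picture is of the moment at which its call begins: read the wrist's pose just before it. camera_params takes no time and is no camera call; for the wrist camera it gives the pose at the moment of the call.
- order.close_job(): hands the job in; it is judged then, once.
The state is a dict: "clock": time; "qpos": joint angles; "joint_vel": joint speeds; "tau": joint torques, N m; "tcp_pos": TCP position; "orientation": TCP orientation; "wrist_force": force on the tool from outside, world axes, zero at the start; "wrist_torque": the same for the moment, N m; "gripper_width": opening from 0.0 (shut) to 1.0 (fully open); "gripper_force": force on a finger pad.
Only numpy, scipy, OpenCV 4.12 (cv2) and the standard library are available. Lean on these libraries where they do the work, as an engineer would, in place of code of your own. Each camera call takes 0.05 s, during which the arm holds its last target. There are 200 camera calls.

## Working session

There is one attempt and no reset: what is moved stays moved. The work goes in short steps, Python scripts to look and compute and a tool call to move; the robot and the scene stay as the last step left them, time stands still between calls to the robot, and variables do not carry over. Pictures are saved under pics/ and viewed, at most 11 in all, crops included, and the job is handed in when it is done.

Besides the shell and the picture viewer there is one more tool, called after "Request:" by a JSON object that holds its "name" and its "arguments", one argument or row to a line. play_rows: Moves the arm, as the interface text tells. Its arguments: {"type":"object","properties":{"motion":{"type":"array"},"newtons":{"type":"number"}},"required":["motion"]}

```bash
mkdir -p pics; ls; cat > h.py <<'E'
import numpy as np, cv2
from plant import status, optics, order
def snap(n,f):
    im=optics.snapshot(n); cv2.imwrite('pics/'+f,im); return im
def cam(n):
    p=optics.camera_params(n); return [np.array(p['camera_matrix'],float),float(p['k1']),np.array(p['R'],float),np.array(p['t'],float).ravel()]
def proj(c,X):
    K,k,R,t=c; X=np.atleast_2d(X); Y=X@R.T+t; s=Y[:,:2]/Y[:,2:]; s=s*(1+k*(s**2).sum(1,keepdims=True)); return s@K[:2,:2].T+K[:2,2]
def ray(c,px):
    K,k,R,t=c; d=np.linalg.solve(K[:2,:2],np.array(px,float)-K[:2,2]); s=d.copy()
    for _ in range(30): s=d/(1+k*(s@s))
    return -R.T@t, R.T@np.array([s[0],s[1],1.])
def atz(c,px,z):
    o,d=ray(c,px); return o+d*(z-o[2])/d[2]
E
python3 - <<'E'
from h import *
for n in('top','side'):
    snap(n,n+'0.png'); c=cam(n); print(n,c[0][0],c[1],-c[2].T@c[3])
print(status.read_state())
E
```

```text
pics
top [538.34192738   0.         330.08204426] 0.053153087425127435 [ 0.25314748 -0.0522708   1.44274992]
side [496.55671885   0.         326.96176745] 0.02407291264272593 [ 0.53209203 -0.99711214  0.54578181]
{'clock': 0.1, 'qpos': array([-1.35857775e+00,  1.24425099e-01,  1.65153546e+00,  8.51825902e-06,
        1.36748638e+00, -8.25800227e-02]), 'joint_vel': array([ 0.00121827, -0.00068453, -0.00630804,  0.00020445, -0.00141046,
        0.00032246]), 'tau': array([ 1.49402144e-04, -4.18879187e+01, -3.61096680e+01,  7.76882772e-02,
        4.61612572e-02, -7.51740208e-05]), 'tcp_pos': array([ 0.18872057, -0.62139708,  0.2135207 ]), 'orientation': array([-3.10569594e+00, -4.61119042e-01,  1.75489344e-04]), 'wrist_force': array([ 0.47314781, -0.00820286,  0.10567687]), 'wrist_torque': array([0.02520251, 0.01627998, 0.02409892]), 'gripper_force': 0.0, 'gripper_width': 1.0014366005113184}
```

View pics/top0.png

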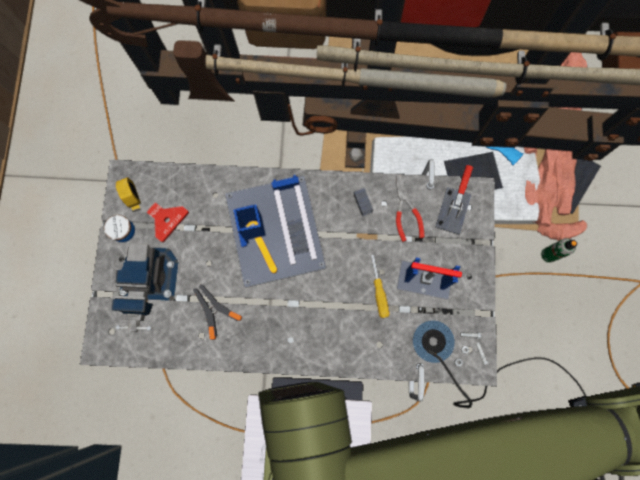

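View pics/side0.png

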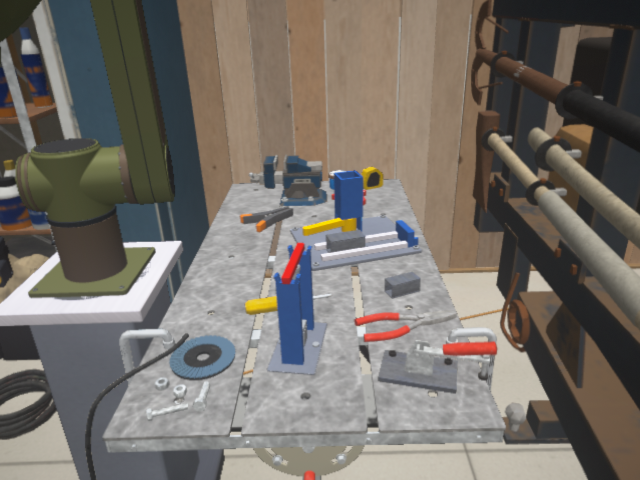

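```bash
python3 - <<'E'
from h import *
a=cv2.imread('pics/top0.png'); s=cv2.imread('pics/side0.png')
A=cv2.resize(a[168:293,222:332],None,fx=4,fy=4,interpolation=cv2.INTER_CUBIC)   # 440x500
B=cv2.resize(a[245:310,390:475],None,fx=4,fy=4,interpolation=cv2.INTER_CUBIC) #340x260
C=cv2.resize(s[165:275,285:425],None,fx=2.4,fy=2.4,interpolation=cv2.INTER_CUBIC) #336x264
o=np.zeros((530,790,3),np.uint8); o[:500,:440]=A; o[:260,450:790]=B; o[265:529,450:786]=C
cv2.imwrite('pics/c1.png',o)
c=cam('top'); print(proj(c,[[0,0,0],[.5,0,0],[.5,.3,0]]))
E
```

```text
[[305.47062333 461.06371617]
 [316.78821297 264.27488915]
 [206.53388777 258.82069634]]
```

View pics/c1.png

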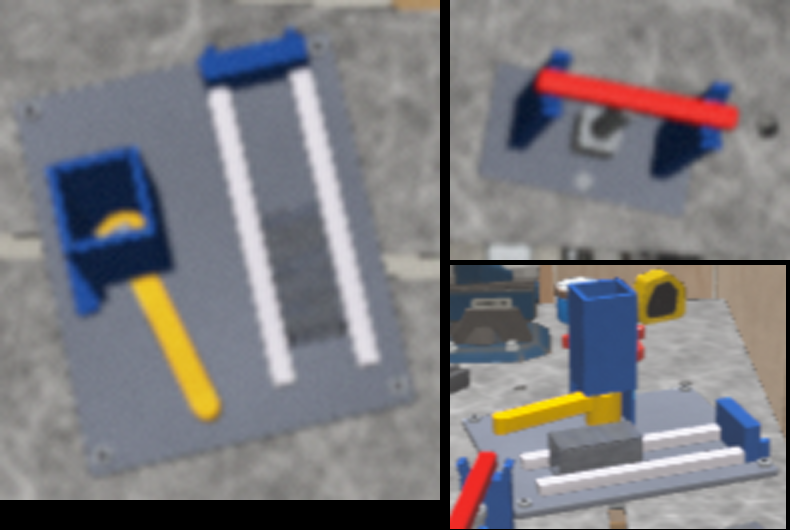

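```bash
cat >> h.py <<'E'
from scipy.optimize import least_squares
def fit(c,P,px,x0):
    P=np.array(P,float)/1000; px=np.array(px,float)
    def W(p):
        C,S=np.cos(p[2]),np.sin(p[2]); return np.c_[P[:,0]*C-P[:,1]*S+p[0],P[:,0]*S+P[:,1]*C+p[1],P[:,2]]
    r=least_squares(lambda p:(proj(c,W(p))-px).ravel(),x0,loss='soft_l1'); return r.x,(proj(c,W(r.x))-px).round(1)
def loc(p,q):
    C,S=np.cos(p[2]),np.sin(p[2]); q=np.array(q)/1000; return np.array([q[0]*C-q[1]*S+p[0],q[0]*S+q[1]*C+p[1],q[2]])
E
python3 - <<'E'
from h import *
c=cam('top')
P=[(130,170,10),(130,-55,10),(-140,-55,10),(-140,170,10),(32,139,160),(32,81,160),(-26,81,160),(-26,139,160)]
q=np.array([(15,100),(332,35),(412,400),(92,475),(48,167),(138,148),(158,235),(68,250)])/4+[222,168]
f,r=fit(c,P,q,[.5,.1,.2]); print(f,r.tolist())
P=[(40,70,6),(-40,70,6),(-40,-70,6),(0,60,175),(0,-60,175)]
q=(np.array([(497,65),(480,178),(683,215),(540,82),(736,118)])-[450,0])/4+[390,245]
g,r=fit(c,P,q,[.5,-.3,.0]); print(g,r.tolist())
print('stem',loc(f,(3,110,160)),'home',loc(f,(57.5,0,10)),'tube near end',atz(c,np.array([318,340])/4+[222,168],.05))
for n,z,Q in (('tube top near L',.05,(288,347)),('tube near R',.05,(345,337)),('bar tip',.048,(207,418)),('tube far L',.05,(262,212)),('far R',.05,(318,205))):
    X=atz(c,np.array(Q)/4+[222,168],z); d=X[:2]-f[:2]; C,S=np.cos(f[2]),np.sin(f[2]); print(n,X,'fix mm',1e3*(d[0]*C+d[1]*S),1e3*(-d[0]*S+d[1]*C))
E
```

```text
[0.6069175  0.0637934  0.27705527] [[-0.1, 0.0], [0.0, -1.0], [1.6, 0.8], [-0.5, 0.8], [-0.2, -0.5], [0.4, -0.8], [0.1, -0.3], [-0.7, 1.1]]
[ 0.47132891 -0.29271579 -0.13080565] [[-0.3, -0.4], [-0.7, 0.3], [0.7, 0.6], [-0.5, -0.2], [0.8, -0.2]]
stem [0.57971541 0.17041913 0.16      ] home [0.66222474 0.07952105 0.01      ] tube near end [0.5194912  0.04011417 0.05      ]
tube top near L [0.51381059 0.05954185 0.05      ] fix mm -90.71919371861787 21.377590142994507
tube near R [0.52239892 0.02247162 0.05      ] fix mm -92.59798664491953 -16.628086258668503
bar tip [0.46431968 0.1095404  0.048     ] fix mm -124.64694191358078 83.00642631637614
tube far L [0.60440926 0.08279475 0.05      ] fix mm 2.784742489976626 18.962796140784537
far R [0.61111301 0.0457977  0.05      ] fix mm -0.8867548610524394 -18.45700931783983
```

Request:
{"name": "play_rows", "arguments": {
  "motion": [
    [1,[1.7,3.63,0],4.94],
    [1,[1.7,3.63,0],4.94],
    [1,[1.7,3.63,0],4.94],
    [1,[1.7,3.63,0],4.94],
    [1,[1.7,3.63,0],4.94],
    [1,[1.7,3.63,0],4.94],
    [1,[1.7,3.63,0],4.94],
    [1,[1.7,3.63,0],4.94],
    [1,[1.7,3.63,0],4.94],
    [1,[1.7,3.63,0],4.94],
    [1,[1.7,3.63,0],4.94],
    [1,[1.7,3.63,0],4.94],
    [1,[1.7,3.63,0],4.94],
    [1,[1.7,3.63,0],4.94],
    [1,[1.7,3.63,0],4.94],
    [1,[1.7,3.63,0],4.94],
    [1,[1.7,3.63,0],4.94],
    [1,[1.7,3.63,0],4.94]
  ]
}}

```text
clock: 2.35
tcp_pos: [0.4949, 0.0328, 0.2142]
orientation: [-1.891, -2.508, 0.001]
wrist_force: [-0.2, -0.8, 1.0]
gripper_width: 0.003
gripper_force: 0.0
```

```bash
python3 - <<'E'
from h import *
import pickle
c=cam('wrist'); snap('wrist','w1.png'); pickle.dump(c,open('w1.pkl','wb'))
s=status.read_state(); print(s['tcp_pos'],s['orientation'],s['gripper_width'],s['clock'],'cam',-c[2].T@c[3],c[2][2])
E
```

```text
[0.49612343 0.03603493 0.21422235] [-1.8846865  -2.51155178 -0.00432812] 0.003962569287415564 2.4 cam [0.47307032 0.10627532 0.38569088] [ 0.07313316 -0.25988435 -0.96286638]
```

View pics/w1.png

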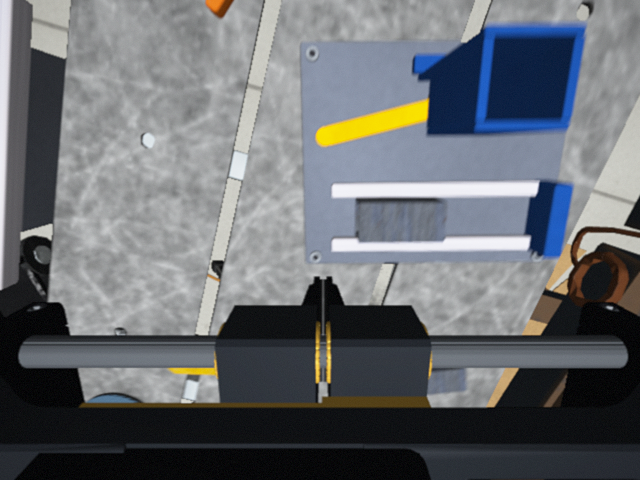

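```bash
python3 - <<'E'
from h import *
import pickle
c=pickle.load(open('w1.pkl','rb'))
P=[(-140,170,10),(-140,-55,10),(-26,139,160),(32,139,160),(32,81,160),(-26,81,160)]
q=[(301,42),(305,263),(484,27),(585,26),(568,130),(476,132)]
f,r=fit(c,P,q,[.6,.06,.27]); print(f,r.tolist())
print('stem',loc(f,(3,110,160)),'home',loc(f,(57.5,0,10)))
C,S=np.cos(f[2]),np.sin(f[2])
for n,z,Q in (('nearL',.05,(356,198)),('nearR',.05,(356,241)),('farL',.05,(445,199)),('farR',.05,(445,243)),('tip',.048,(317,138)),('tcp',.0,None)):
    X=atz(c,Q,z) if Q else status.read_state()['tcp_pos']; d=X[:2]-f[:2]; print(n,X,'fix mm',1e3*(d[0]*C+d[1]*S),1e3*(-d[0]*S+d[1]*C))
E
```

```text
[0.60732393 0.06901605 0.28657491] [[-1.3, -0.0], [-0.3, 1.6], [0.5, -1.2], [1.5, -1.0], [0.2, 2.0], [-2.5, 0.7]]
stem [0.57910805 0.175378   0.16      ] home [0.66247895 0.08526949 0.01      ]
nearL [0.51647503 0.06903159 0.05      ] fix mm -87.13947850235459 25.695026967058634
nearR [0.52926718 0.02833357 0.05      ] fix mm -86.37307137795014 -16.959164039767284
farL [0.59874842 0.09162414 0.05      ] fix mm -1.835188631582816 24.11011091077764
farR [0.61474261 0.05071061 0.05      ] fix mm 1.941761600916767 -19.655929564586664
tip [0.46560726 0.11172728 0.048     ] fix mm -123.86401623128948 81.02820599528215
tcp [0.49612343 0.03603493 0.21422235] fix mm -115.98820446329348 -0.20319955328560596
```

Request:
{"name": "play_rows", "arguments": {
  "motion": [
    [1,[0,0,0],0],
    [1,[0,0,0],0],
    [1,[0,0,0],0]
  ]
}}

```text
clock: 2.78
tcp_pos: [0.4945, 0.0305, 0.2146]
orientation: [1.897, 2.504, -0.0]
wrist_force: [0.1, -0.0, -0.0]
gripper_width: 0.001
gripper_force: 0.0
```

```bash
python3 - <<'E'
from h import *
import pickle
c=cam('wrist'); im=snap('wrist','w2.png'); pickle.dump(c,open('w2.pkl','wb'))
a=cv2.imread('pics/w1.png')
s=status.read_state(); print(s['tcp_pos'],s['orientation'],'cam',-c[2].T@c[3])
g=lambda i:cv2.cvtColor(i,cv2.COLOR_BGR2GRAY).astype(np.float32)
for (u,v) in [(301,42),(305,263),(484,27),(585,26),(568,130),(476,132)]:
    T=g(a)[max(0,v-15):v+16,u-15:u+16]; m=cv2.matchTemplate(g(im),T,cv2.TM_CCOEFF_NORMED); _,k,_,l=cv2.minMaxLoc(m); print((u,v),l[0]+15-u,l[1]+15-max(15,v) ,round(k,2))
cv2.imwrite('pics/w2c.png',cv2.resize(im[10:275,290:600],None,fx=2.5,fy=2.2,interpolation=cv2.INTER_CUBIC))
E
```

```text
[0.49456863 0.03058425 0.21467341] [ 1.89682270e+00  2.50414533e+00 -4.96594386e-05] cam [0.47291053 0.10412606 0.38605428]
(301, 42) 0 -1 0.95
(305, 263) 0 0 0.92
(484, 27) 0 -3 0.98
(585, 26) 0 -2 0.95
(568, 130) 0 -2 0.97
(476, 132) 0 -1 0.97
```

View pics/w2c.png

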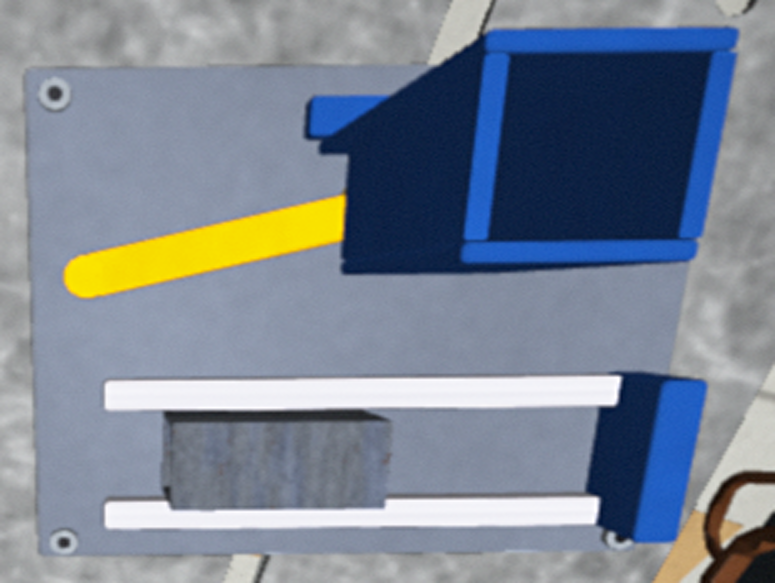

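```bash
python3 - <<'E'
from h import *
import pickle
c=pickle.load(open('w2.pkl','rb'))
F=lambda q:np.array(q,float)/[2.5,2.2]+[290,10]
P=[(-140,170,10),(-140,-55,10),(-26,139,160),(32,139,160),(32,81,160),(-26,81,160)]
q=F([(24,68),(38,554),(487,30),(738,28),(697,258),(462,262)])
f,r=fit(c,P,q,[.6,.06,.27]); print(f,r.tolist())
# plane points in fixture
def show(f):
  C,S=np.cos(f[2]),np.sin(f[2])
  for n,z,Q in (('railL out',24,(300,380)),('railL in',24,(300,407)),('railR in',24,(300,499)),('railR out',24,(300,526)),('stopface',52,(650,460)),('nearL',50,(165,418)),('nearR',50,(170,508)),('farL',50,(390,422)),('farR',50,(385,508)),('tip',48,(64,277))):
    X=atz(c,F(Q),z/1e3); d=X[:2]-f[:2]; print(n,X.round(4),'fix mm',(1e3*np.array((d[0]*C+d[1]*S,-d[0]*S+d[1]*C))).round(1))
  print('stem',loc(f,(3,110,160)))
show(f); print('top fit'); show([.6069,.0638,.277])
E
```

```text
[0.60711399 0.06800084 0.28508659] [[-0.0, -0.3], [0.1, 1.6], [-0.2, -0.9], [1.5, -1.1], [-0.1, 1.6], [-0.8, 0.8]]
railL out [0.5682 0.0936 0.024 ] fix mm [-30.2  35.5]
railL in [0.5724 0.0817 0.024 ] fix mm [-29.5  22.9]
railR in [0.5873 0.0397 0.024 ] fix mm [-27.  -21.6]
railR out [0.5918 0.0268 0.024 ] fix mm [-26.2 -35.2]
stopface [0.7031 0.0982 0.052 ] fix mm [100.6   2. ]
nearL [0.5169 0.0648 0.05  ] fix mm [-87.5  22.3]
nearR [0.5308 0.0264 0.05  ] fix mm [-84.9 -18.5]
farL [0.6007 0.0865 0.05  ] fix mm [-0.9 19.6]
farR [0.6129 0.0495 0.05  ] fix mm [  0.4 -19.4]
tip [0.4639 0.111  0.048 ] fix mm [-125.3   81.6]
stem [0.57905644 0.17440467 0.16      ]
top fit
railL out [0.5682 0.0936 0.024 ] fix mm [-29.1  39.2]
railL in [0.5724 0.0817 0.024 ] fix mm [-28.3  26.7]
railR in [0.5873 0.0397 0.024 ] fix mm [-25.5 -17.8]
railR out [0.5918 0.0268 0.024 ] fix mm [-24.6 -31.4]
stopface [0.7031 0.0982 0.052 ] fix mm [102.    6.8]
nearL [0.5169 0.0648 0.05  ] fix mm [-86.3  25.5]
nearR [0.5308 0.0264 0.05  ] fix mm [-83.4 -15.2]
farL [0.6007 0.0865 0.05  ] fix mm [ 0.3 23.5]
farR [0.6129 0.0495 0.05  ] fix mm [  1.9 -15.4]
tip [0.4639 0.111  0.048 ] fix mm [-124.6   84.5]
stem [0.5797038  0.17042723 0.16      ]
```

Request:
{"name": "play_rows", "arguments": {
  "motion": [
    [1,[0,0.3,-4.5],0],
    [1,[0,0,-5],0],
    [1,[0,0,-5],0],
    [1,[0,0,-4.4],0],
    [1,[0.96,0.28,0],0],
    [1,[1.2,0.35,0],0],
    [1,[1.2,0.35,0],0],
    [1,[1.2,0.35,0],0],
    [1,[1.2,0.35,0],0],
    [1,[1.2,0.35,0],0],
    [1,[1.2,0.35,0],0],
    [1,[1.2,0.35,0],0],
    [1,[0.96,0.28,0],0],
    [1,[0.48,0.14,0],0],
    [1,[0,0,0],0]
  ]
}}

```text
clock: 4.7
tcp_pos: [0.6035, 0.0662, 0.0254]
orientation: [1.894, 2.505, 0.002]
wrist_force: [-0.2, 0.3, 1.0]
gripper_width: 0.006
gripper_force: 0.0
```

Request:
{"name": "play_rows", "arguments": {
  "motion": [
    [1,[0.38,0.11,0],0],
    [1,[0.29,0.08,0],0],
    [1,[0.19,0.06,0],0],
    [1,[0,0,0],0]
  ]
}}

```text
clock: 5.2
tcp_pos: [0.6116, 0.0685, 0.0255]
orientation: [1.895, 2.506, 0.001]
wrist_force: [-0.5, -0.4, -0.4]
gripper_width: 0.004
gripper_force: 0.3
```

Request:
{"name": "play_rows", "arguments": {
  "motion": [
    [1,[0.29,0.08,0],0],
    [1,[0.19,0.06,0],0],
    [1,[0.19,0.06,0],0],
    [1,[0,0,0],0]
  ]
}}

```text
clock: 5.7
tcp_pos: [0.614, 0.0691, 0.0255]
orientation: [-1.89, -2.501, 0.014]
wrist_force: [-16.3, -5.9, 11.5]
gripper_width: 0.006
gripper_force: 9.2
```

```bash
python3 - <<'E'
from h import *
im=snap('side','s2.png'); a=snap('top','t2.png')
o=np.zeros((480,790,3),np.uint8); o[:440,:460]=cv2.resize(im[205:260,300:415],None,fx=4,fy=8)[:, :460]; o[:440,465:785]=cv2.resize(a[170:280,255:335],None,fx=4,fy=4); cv2.imwrite('pics/c2.png',o)
print(status.read_state()['tcp_pos'])
E
```

```text
[0.61397376 0.06910354 0.02545634]
```

View pics/c2.png

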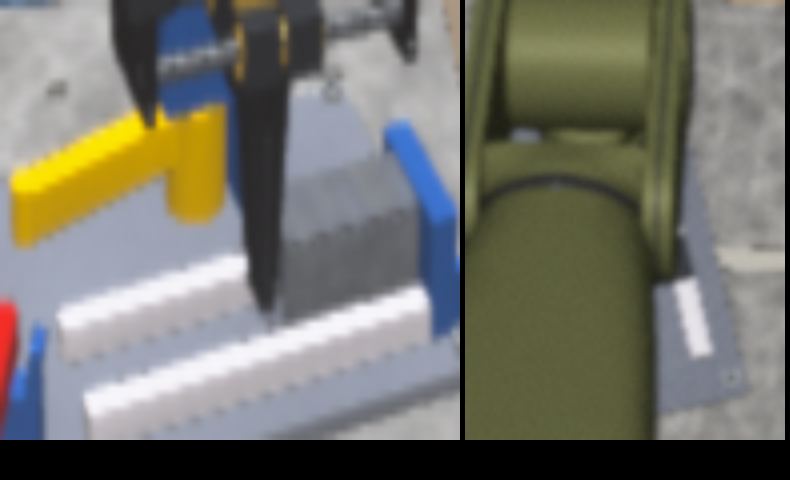

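Request:
{"name": "play_rows", "arguments": {
  "motion": [
    [1,[-1.92,-0.56,0],0],
    [1,[-1.92,-0.56,0],0],
    [1,[0,0,5.5],0],
    [1,[0,0,6],0],
    [1,[0,0,6],0],
    [1,[0,0,6],0],
    [1,[-1.2,-4.88,0],-2.33],
    [0.5,[-1.2,-4.88,0],-2.33],
    [0.5,[-1.2,-4.88,0],-2.33],
    [0.5,[-1.2,-4.88,0],-2.33],
    [0.5,[-1.2,-4.88,0],-2.33],
    [0.5,[-1.2,-4.88,0],-2.33],
    [0.5,[-1.2,-4.88,0],-2.33],
    [0.5,[-1.2,-4.88,0],-2.33],
    [0.5,[-1.2,-4.88,0],-2.33],
    [0.5,[-1.2,-4.88,0],-2.33],
    [0.5,[0,0,0],0],
    [0.5,[0,0,0],0],
    [0.5,[0,0,0],0]
  ]
}}

```text
clock: 8.18
tcp_pos: [0.4604, -0.4277, 0.2609]
orientation: [2.36, 2.073, 0.0]
wrist_force: [0.5, 0.5, 0.3]
gripper_width: 0.497
gripper_force: 0.0
```

```bash
python3 - <<'E'
from h import *
import pickle
c=cam('wrist'); im=snap('wrist','w3.png'); pickle.dump(c,open('w3.pkl','wb'))
a=snap('top','t3.png')
s=status.read_state(); print(s['tcp_pos'],s['orientation'],'cam',-c[2].T@c[3])
g=[.4713,-.2927,-.1308]; print(proj(c,[loc(g,(0,60,175)),loc(g,(0,-60,175)),loc(g,(0,0,6))]))
E
```

```text
[ 0.46033973 -0.42772237  0.26095048] [2.35962519e+00 2.07321670e+00 2.46464796e-04] cam [ 0.46923133 -0.35188488  0.43239122]
[[314.06236994 -54.71688186]
 [314.90925123 147.52030724]
 [317.98306518  91.55841831]]
```

View pics/w3.png

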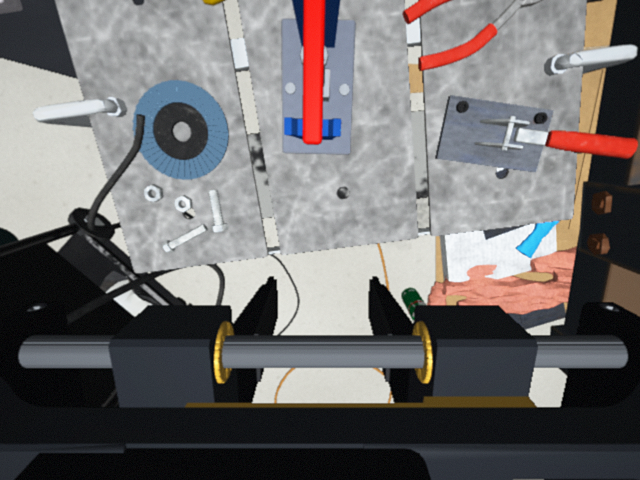

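```bash
python3 - <<'E'
from h import *
import pickle
def red(im):
    h=cv2.cvtColor(im,cv2.COLOR_BGR2HSV); return ((h[...,0]<6)|(h[...,0]>174))&(h[...,1]>170)&(h[...,2]>120)
c=pickle.load(open('w3.pkl','rb')); im=cv2.imread('pics/w3.png'); m=red(im); m[:,:285]=0; m[:,345:]=0; m[170:]=0
E=[]
for v in range(8,136,8):
    u=np.flatnonzero(m[v]); E.append((v,u[0],u[-1]))
print(E[:3],E[-2:])
L=np.array([atz(c,(a-.5,v),.175) for v,a,b in E]); R=np.array([atz(c,(b+.5,v),.175) for v,a,b in E])
M=(L+R)/2; print('width',np.linalg.norm(R-L,axis=1).mean()); k=np.polyfit(M[:,1],M[:,0],1); print('axis angle deg',np.degrees(np.arctan2(1,k[0])))
v=np.flatnonzero(m[:,313]).max(); print('end row',v); e=atz(c,(313,v+.5),.175); d=np.array([k[0],1,0])/np.hypot(k[0],1); e[0]=np.polyval(k,e[1]); print('end',e,'centre',e+.06*d)
# top
t=cam('top'); a=cv2.imread('pics/t3.png'); a0=cv2.imread('pics/top0.png'); m=red(a0); m[:255]=0;m[285:]=0;m[:,:405]=0;m[:,470:]=0
r=cv2.minAreaRect(np.argwhere(m)[:,::-1].astype(np.float32)); print(r, atz(t,r[0],.175))
s=cam('side'); b=cv2.imread('pics/side0.png'); m=red(b); m[:,:275]=0;m[:,310:]=0;m[285:]=0;m[:235]=0
C=(0.472,-0.291); P=np.argwhere(m)[:,::-1]; print('side',P.min(0),P.max(0),P.mean(0),proj(s,[[*e[:2],.168],[*(e+.12*d)[:2],.168],[*(e+.06*d)[:2],.168]]))
E
```

```text
[(8, np.int64(304), np.int64(324)), (16, np.int64(304), np.int64(324)), (24, np.int64(303), np.int64(324))] [(120, np.int64(303), np.int64(321)), (128, np.int64(303), np.int64(321))]
width 0.013478215285953991
axis angle deg 81.17159187008609
end row 143
end [ 0.4615454  -0.34930669  0.175     ] centre [ 0.47075394 -0.29001755  0.175     ]
((436.3103942871094, 269.4271545410156), (50.21038818359375, 5.6110944747924805), 11.56013011932373) [ 0.47213978 -0.29086049  0.175     ]
side [282 243] [303 283] [292.24260355 262.86686391] [[283.89977608 280.52839603]
 [299.55110444 245.17895483]
 [292.25437937 261.6607462 ]]
```

Request:
{"name": "play_rows", "arguments": {
  "motion": [
    [0.5,[0.27,3.43,0],-0.2],
    [0.5,[0.27,3.43,0],-0.2],
    [0.5,[0.27,3.44,0],-0.2],
    [0.5,[0.28,3.44,0],0],
    [0.5,[0,0,0],0],
    [0.5,[0,0,-3],0],
    [0.5,[0,0,-3],0],
    [0.5,[0,0,-2.5],0],
    [0.5,[0,0,-1.4],0],
    [0.5,[0,0,0],0]
  ]
}}

```text
clock: 9.52
tcp_pos: [0.4702, -0.2913, 0.1607]
orientation: [-2.371, -2.058, 0.001]
wrist_force: [0.2, -0.2, 0.8]
gripper_width: 0.501
gripper_force: 0.0
```

Request:
{"name": "play_rows", "arguments": {
  "motion": [
    [0.5,[0.1,0.1,0.2],0],
    [1,[0,0,0],0],
    [1,[0,0,0],0],
    [1,[0,0,0],0],
    [1,[0,0,0],0],
    [1,[0,0,0],0]
  ],
  "newtons": 50
}}

```text
clock: 10.28
tcp_pos: [0.4717, -0.2904, 0.1637]
orientation: [2.373, 2.059, 0.0]
wrist_force: [0.7, -0.1, 0.3]
gripper_width: 0.144
gripper_force: 50.0
```

Request:
{"name": "play_rows", "arguments": {
  "motion": [
    [1,[0,0,2],0],
    [1,[0,0,4],0],
    [1,[0,0,4],0],
    [1,[0,0,4],0],
    [1,[0,0,3.5],0],
    [1,[0.98,4.21,0],3.35],
    [1,[0.98,4.21,0],3.35],
    [1,[0.98,4.21,0],3.35],
    [1,[0.98,4.21,0],3.35],
    [1,[0.98,4.21,0],3.35],
    [1,[0.98,4.21,0],3.35],
    [1,[0.98,4.21,0],3.35],
    [1,[0.98,4.21,0],3.35],
    [1,[0.98,4.21,0],3.35],
    [1,[0.98,4.21,0],3.35],
    [1,[0.98,4.21,0],3.35],
    [1,[0,0,0],0],
    [1,[0,0,0],0],
    [1,[0,0,0],0]
  ]
}}

```text
clock: 12.65
tcp_pos: [0.5793, 0.1717, 0.339]
orientation: [1.602, 2.702, -0.0]
wrist_force: [0.1, -0.2, -3.0]
gripper_width: 0.144
gripper_force: 50.0
```

```bash
python3 - <<'E'
from h import *
import pickle
c=cam('wrist'); im=snap('wrist','w4.png'); pickle.dump(c,open('w4.pkl','wb'))
b=snap('side','s4.png')
s=status.read_state(); print(s['tcp_pos'],s['orientation'],s['gripper_width'])
X=s['tcp_pos']; print(proj(c,[[X[0],X[1],X[2]-.152]]),proj(cam('side'),[[X[0],X[1],X[2]-.152]]))
o=np.zeros((580,790,3),np.uint8); o[:300,:400]=cv2.resize(im,(400,300)); A=cv2.resize(im[120:320,220:420],(380,380)); o[200:580,405:785]=A
o[305:575,:400]=cv2.resize(b[90:225,270:420],(400,270)); cv2.imwrite('pics/c4.png',o)
E
```

```text
[0.57935367 0.17172609 0.33892251] [ 1.60205674e+00  2.70215980e+00 -5.99294563e-06] 0.1437888606061669
[[323.7410474  230.51892711]] [[346.97301408 163.89274692]]
```

View pics/c4.png

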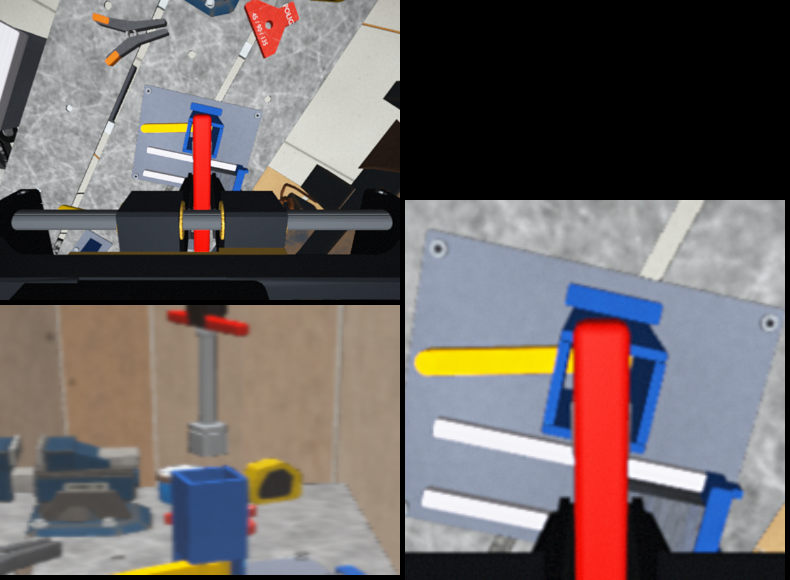

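```bash
python3 - <<'E'
from h import *
import pickle
c=pickle.load(open('w4.pkl','rb'))
q=np.array([(427,230),(543,432),(643,455),(668,352)],float)-[405,200]; q=q/1.9+[220,120]
f,r=fit(c,[(-140,170,10),(-26,81,160),(32,81,160),(32,139,160)],q,[.6,.06,.28]); print(f,r.tolist(),loc(f,(3,110,160)))
s=cam('side'); f=[.607,.066,.283]
print(proj(s,[loc(f,p) for p in[(-26,139,160),(-26,81,160),(32,81,160),(32,139,160),(3,110,160)]]))
b=cv2.imread('pics/s4.png'); w=cv2.imread('pics/w4.png')
o=np.zeros((600,800,3),np.uint8); o[:,:395]=cv2.resize(b[150:195,331:361],(395,600),interpolation=cv2.INTER_CUBIC); o[:,400:800]=cv2.resize(w[165:260,285:365],(400,600),interpolation=cv2.INTER_CUBIC); cv2.imwrite('pics/c5.png',o)
E
```

```text
[0.60756926 0.0683577  0.2898817 ] [[-0.7, -0.6], [-1.2, 0.8], [0.8, -0.1], [0.7, -0.0]] [0.57900181 0.17462576 0.16      ]
[[332.27721475 172.28548661]
 [339.41915267 179.30227281]
 [362.16365815 176.48489188]
 [354.18536395 169.66317888]
 [346.99804065 174.35524857]]
```

View pics/c5.png

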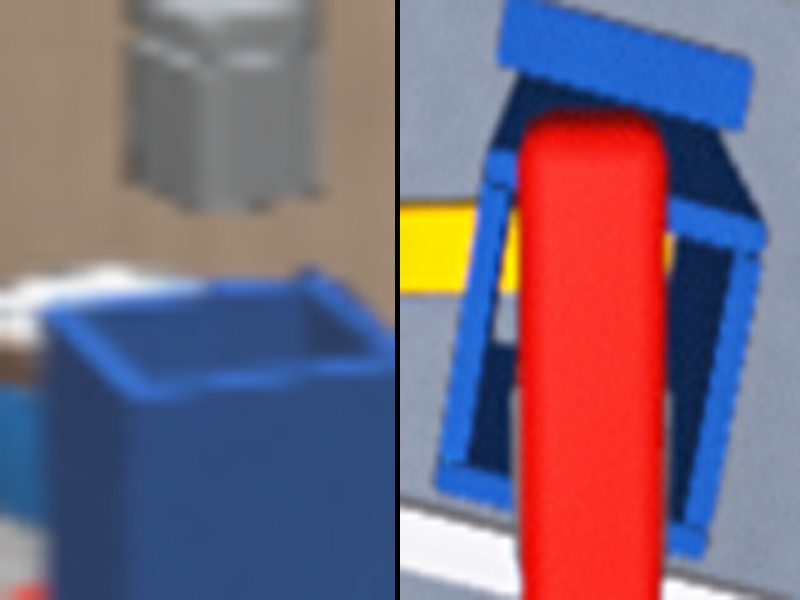

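```bash
python3 - <<'E'
from h import *
import pickle
c=pickle.load(open('w4.pkl','rb')); X=np.array([.57935,.17173,.33892])
for v in (182,183.5):
  e=atz(c,(285+193/5,v),.349); a=np.radians(118.7); d=np.array([np.cos(a),np.sin(a),0]); print('key centre by wrist',e-.06*d, 'minus tcp',(e-.06*d-X)[:2]*1e3)
F=lambda q:np.array([285+(q[0]-400)/5,165+q[1]/6.316])
P=[(-20,133,160),(26,133,160),(26,87,160),(-20,87,160)]; q=[F(p) for p in[(505,180),(735,248),(685,522),(468,465)]]
O=[F(p) for p in [(437,488),(703,557),(767,240)]]
f,r=fit(c,P+[(-26,81,160),(32,81,160),(32,139,160)],q+O,[.6,.06,.28]); print(f,r.tolist(),loc(f,(3,110,160)))
W=[];s=cam('side')
for p in((.57935,.17173),(.579,.1746),(.58,.1704)): print(p,proj(s,[[*p,.16]]))
E
```

```text
key centre by wrist [0.57834266 0.1725611  0.349     ] minus tcp [-1.00733801  0.83110407]
key centre by wrist [0.57866735 0.17196839 0.349     ] minus tcp [-0.68265011  0.23838511]
[0.60743383 0.06859632 0.29076519] [[0.9, 1.2], [-0.2, -0.0], [-0.4, -0.4], [-0.4, -0.3], [-1.0, 0.4], [0.4, 0.6], [0.6, -3.3]] [0.57877251 0.1748391  0.16      ]
(0.57935, 0.17173) [[347.08635627 174.44652821]]
(0.579, 0.1746) [[346.89349417 174.08487666]]
(0.58, 0.1704) [[347.37430724 174.6089362 ]]
```

Request:
{"name": "play_rows", "arguments": {
  "motion": [
    [1,[0,0.1,0],0],
    [1,[0,0,-2.5],0],
    [1,[0,0,-3],0],
    [1,[0,0,-3],0],
    [1,[0,0,-2.7],0],
    [1,[0,0,0],0],
    [1,[0,0,-0.5],0],
    [1,[0,0,-0.4],0],
    [1,[0,0,0],0]
  ]
}}

```text
clock: 13.88
tcp_pos: [0.5796, 0.1738, 0.2182]
orientation: [1.6, 2.703, 0.001]
wrist_force: [0.4, -0.3, -3.1]
gripper_width: 0.142
gripper_force: 50.0
```

Request:
{"name": "play_rows", "arguments": {
  "motion": [
    [1,[0,0,-0.2],0],
    [1,[0,0,-0.2],0],
    [1,[0,0,0],0]
  ]
}}

```text
clock: 14.25
tcp_pos: [0.5793, 0.1737, 0.2134]
orientation: [-1.6, -2.703, 0.0]
wrist_force: [0.1, 0.3, -3.6]
gripper_width: 0.142
gripper_force: 50.0
```

Request:
{"name": "play_rows", "arguments": {
  "motion": [
    [1,[0,0,-0.3],0],
    [1,[0,0,-0.3],0],
    [1,[0,0,-0.3],0],
    [1,[0,0,-0.3],0],
    [1,[0,0,0],0]
  ]
}}

```text
clock: 14.88
tcp_pos: [0.5792, 0.1737, 0.2012]
orientation: [-1.6, -2.703, 0.001]
wrist_force: [0.3, -0.3, -3.3]
gripper_width: 0.143
gripper_force: 50.0
```

Request:
{"name": "play_rows", "arguments": {
  "motion": [
    [1,[0,0,0],6],
    [1,[0,0,0],7],
    [1,[0,0,0],7],
    [1,[0,0,0],7],
    [1,[0,0,0],7],
    [1,[0,0,0],7],
    [1,[0,0,0],7],
    [1,[0,0,0],7],
    [1,[0,0,0],7],
    [1,[0,0,0],7],
    [1,[0,0,0],7],
    [1,[0,0,0],0]
  ]
}}

```text
clock: 16.38
tcp_pos: [0.5795, 0.1739, 0.2018]
orientation: [-0.401, 3.116, 0.0]
wrist_force: [-0.6, 0.8, -3.3]
gripper_width: 0.142
gripper_force: 50.0
```

```bash
python3 - <<'E'
from h import *
s=status.read_state(); print(s['tcp_pos'],s['wrist_force'],s['wrist_torque'],s['orientation'],s['qpos'])
E
```

```text
[0.5795113  0.17387803 0.20179507] [-0.58666043  0.79479592 -3.31047126] [ 0.28248338 -0.16154114 -0.01825795] [-4.01272565e-01  3.11556068e+00  4.83048424e-04] [ 2.02651584e-01  3.39713909e-02  1.76737234e+00  2.92322974e-04
  1.33992983e+00 -1.62439376e+00]
```

Request:
{"name": "play_rows", "arguments": {
  "motion": [
    [1,[0,0,0],3],
    [1,[0,0,0],3],
    [1,[0,0,0],2],
    [1,[0,0,0],2],
    [1,[0,0,0],0]
  ]
}}

```text
clock: 17.0
tcp_pos: [0.5795, 0.1738, 0.2018]
orientation: [-0.673, 3.068, 0.0]
wrist_force: [0.1, 0.5, -3.0]
gripper_width: 0.144
gripper_force: 50.0
```

```bash
python3 - <<'E'
from h import *
s=status.read_state(); print(s['tcp_pos'],s['wrist_force'],s['wrist_torque'],s['orientation'])
b=snap('side','s6.png'); w=snap('wrist','w6.png')
o=np.zeros((600,800,3),np.uint8); o[:300,:400]=cv2.resize(b[180:270,300:420],(400,300)); o[300:,:]=cv2.resize(w[90:330,160:480],(800,600))[150:450]; o[:300,400:]=cv2.resize(w[60:240,200:440],(400,300)); cv2.imwrite('pics/c6.png',o)
E
```

```text
[0.57949918 0.1738143  0.201813  ] [ 0.05961582  0.46350398 -3.02203503] [ 0.24962577 -0.1425085  -0.11472258] [-6.72873906e-01  3.06839762e+00  2.00995420e-04]
```

View pics/c6.png

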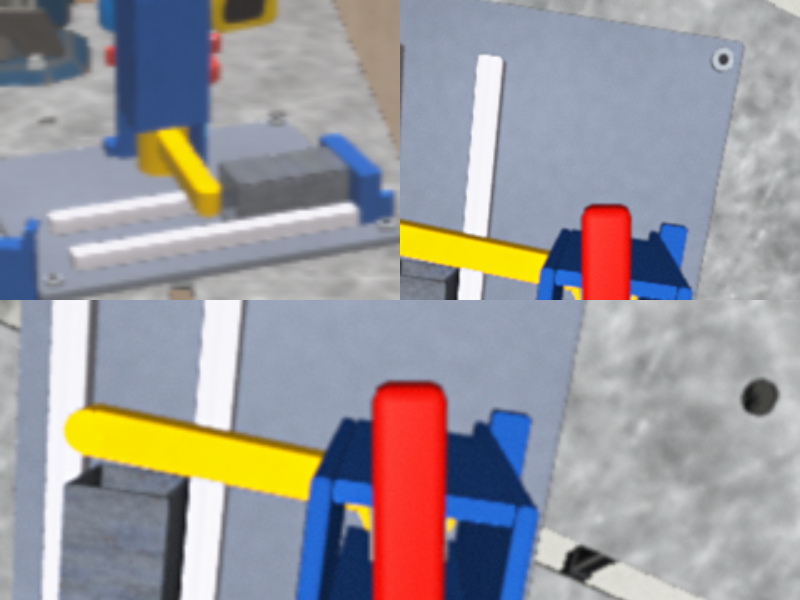

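Request:
{"name": "play_rows", "arguments": {
  "motion": [
    [1,[0,0,0],2],
    [1,[0,0,0],2],
    [1,[0,0,0],2],
    [1,[0,0,0],0]
  ]
}}

```text
clock: 17.6
tcp_pos: [0.5795, 0.1737, 0.2018]
orientation: [-0.833, 3.029, 0.0]
wrist_force: [-0.4, 0.5, -1.9]
gripper_width: 0.143
gripper_force: 50.0
```

```bash
python3 - <<'E'
from h import *
s=status.read_state(); print(s['tcp_pos'],s['wrist_force'],s['wrist_torque'],s['orientation'])
E
```

```text
[0.5794722  0.17372641 0.20175292] [-0.35096744  0.47922106 -1.94990366] [ 0.32376086 -0.12160009 -0.38823673] [-8.33095331e-01  3.02895668e+00  1.40710435e-04]
```

Request:
{"name": "play_rows", "arguments": {
  "motion": [
    [1,[0,0,0],1.5],
    [1,[0,0,0],1.5],
    [1,[0,0,0],0],
    [1,[0,0,0],0]
  ]
}}

```text
clock: 18.1
tcp_pos: [0.5795, 0.1737, 0.2017]
orientation: [-0.912, 3.006, -0.0]
wrist_force: [-0.2, 0.6, -1.4]
gripper_width: 0.141
gripper_force: 50.3
```

```bash
python3 - <<'E'
from h import *
s=status.read_state(); print(s['tcp_pos'],s['wrist_torque'],s['orientation'])
w=snap('wrist','w7.png'); h=cv2.cvtColor(w,cv2.COLOR_BGR2HSV)
m=(h[...,0]>22)&(h[...,0]<32)&(h[...,1]>180)&(h[...,2]>150); 
c=cam('wrist'); E=[]
for u in range(200,275,5):
    v=np.flatnonzero(m[180:320,u]); 
    if len(v)>5: E.append(atz(c,(u,180+v[0]),.048))
E=np.array(E); k=np.polyfit(E[:,0],E[:,1],1); r=np.polyval(k,E[:,0])-E[:,1]; print(len(E),'edge angle',np.degrees(np.arctan(k[0])),abs(r).max(), 'fixture y dir', np.degrees(.285)+90, E[[0,-1]])
E
```

```text
[0.57945362 0.1737072  0.20174117] [ 0.25156151 -0.04876297 -0.73449199] [-9.11781435e-01  3.00628120e+00 -3.71144098e-05]
15 edge angle -73.16477203299938 0.002642668337075299 fixture y dir 106.32929716122845 [[0.60456057 0.05629244 0.048     ]
 [0.58467166 0.1193116  0.048     ]]
```

Request:
{"name": "play_rows", "arguments": {
  "motion": [
    [1,[0,0,0],-4],
    [1,[0,0,0],-4],
    [1,[0,0,0],0],
    [1,[0,0,1.5],0],
    [1,[0,0,2.5],0],
    [1,[0,0,3.5],0],
    [1,[0,0,3.5],0],
    [1,[0,0,3],0],
    [1,[0,0,0],0]
  ]
}}

```text
clock: 19.27
tcp_pos: [0.5806, 0.1739, 0.3463]
orientation: [-0.7, 3.055, -0.001]
wrist_force: [0.1, -0.2, -3.7]
gripper_width: 0.144
gripper_force: 50.0
```

Request:
{"name": "play_rows", "arguments": {
  "motion": [
    [1,[-0.77,-3.31,0],-8.85],
    [1,[-0.77,-3.31,0],-8.85],
    [1,[-0.77,-3.31,0],-8.85],
    [1,[-0.77,-3.31,0],-8.85],
    [1,[-0.77,-3.31,0],-8.85],
    [1,[-0.77,-3.31,0],-8.85],
    [1,[-0.77,-3.31,0],-8.85],
    [1,[-0.77,-3.31,0],-8.85],
    [1,[-0.77,-3.31,0],-8.85],
    [1,[-0.77,-3.31,0],-8.85],
    [1,[-0.77,-3.31,0],-8.85],
    [1,[-0.77,-3.31,0],-8.85],
    [1,[-0.77,-3.31,0],-8.85],
    [1,[-0.77,-3.31,0],-8.85],
    [1,[0,0,0],0],
    [1,[0,0,0],0],
    [1,[0,0,0],0]
  ]
}}

```text
clock: 21.4
tcp_pos: [0.4717, -0.2887, 0.3412]
orientation: [-2.371, -2.06, -0.0]
wrist_force: [0.2, 0.5, -2.5]
gripper_width: 0.142
gripper_force: 50.0
```

```bash
python3 - <<'E'
from h import *
s=status.read_state(); o=s['orientation']; print(s['tcp_pos'],s['gripper_width'],2*np.degrees(np.arctan(o[1]/o[0]))-90)
snap('side','s8.png')
c=cam('wrist'); w=snap('wrist','w8.png'); import pickle; pickle.dump(c,open('w8.pkl','wb'))
# bar still shut? yellow in side
for f in('s6.png','s8.png'):
    h=cv2.cvtColor(cv2.imread('pics/'+f),cv2.COLOR_BGR2HSV); m=(h[...,0]>20)&(h[...,0]<32)&(h[...,1]>180)&(h[...,2]>120); m[:200]=0;m[265:]=0;m[:,:320]=0;m[:,420:]=0; p=np.argwhere(m); print(f,p.min(0),p.max(0),len(p))
E
```

```text
[ 0.47174753 -0.28871722  0.34120227] 0.1423735051388426 -8.029108169249
s6.png [219 342] [243 365] 303
s8.png [219 342] [243 368] 328
```

Request:
{"name": "play_rows", "arguments": {
  "motion": [
    [1,[0,-0.17,0],0],
    [1,[0,0,-3.5],0],
    [1,[0,0,-3.5],0],
    [1,[0,0,-3.5],0],
    [1,[0,0,-3],0],
    [1,[0,0,0],0],
    [1,[0,0,-1.5],0],
    [1,[0,0,-1.3],0],
    [1,[0,0,-0.7],0],
    [1,[0,0,-0.4],0],
    [1,[0,0,0],0],
    [1,[0,0,0],0]
  ]
}}

```text
clock: 23.0
tcp_pos: [0.4719, -0.2916, 0.1682]
orientation: [2.373, 2.058, 0.0]
wrist_force: [-0.2, 0.4, -3.4]
gripper_width: 0.141
gripper_force: 50.0
```

Request:
{"name": "play_rows", "arguments": {
  "motion": [
    [1,[0,0.1,-0.2],0],
    [1,[0,0,-0.2],0],
    [1,[0,0,-0.1],0],
    [1,[0,0,0],0]
  ]
}}

```text
clock: 23.5
tcp_pos: [0.4717, -0.2904, 0.1637]
orientation: [2.373, 2.058, 0.0]
wrist_force: [-4.0, 2.6, 3.4]
gripper_width: 0.144
gripper_force: 50.0
```

Request:
{"name": "play_rows", "arguments": {
  "motion": [
    [0.8,[0,0,0],0],
    [0.6,[0,0,0],0],
    [0.55,[0,0,0],0],
    [0.55,[0,0,0],0],
    [0.55,[0,0,0],0],
    [0.55,[0,0,2],0],
    [0.55,[0,0,4],0],
    [0.55,[0,0,4],0],
    [0.55,[0,-3.5,0],0],
    [0.55,[0,-5,0],0],
    [0.55,[0,-5,0],0],
    [0.55,[0,0,0],0],
    [0.55,[0,0,0],0]
  ],
  "newtons": 20
}}

```text
clock: 25.12
tcp_pos: [0.4717, -0.4252, 0.2636]
orientation: [2.373, 2.058, 0.001]
wrist_force: [-0.3, 0.5, -0.6]
gripper_width: 0.452
gripper_force: 0.0
```

```bash
python3 - <<'E'
from h import *
s=status.read_state(); print(s['tcp_pos'],s['gripper_width'])
b=snap('side','s9.png'); a=snap('top','t9.png'); b0=cv2.imread('pics/side0.png')
def red(im):
    h=cv2.cvtColor(im,cv2.COLOR_BGR2HSV); return ((h[...,0]<6)|(h[...,0]>174))&(h[...,1]>170)&(h[...,2]>120)
for i in(b0,b):
    m=red(i); m[:,:275]=0;m[:,310:]=0;m[285:]=0;m[:235]=0; P=np.argwhere(m)[:,::-1]; print(P.min(0),P.max(0),P.mean(0))
o=np.zeros((600,800,3),np.uint8); o[:,:400]=cv2.resize(b[160:385,250:400],(400,600)); o[:,405:800]=cv2.resize(b[200:280,310:420],(395,600))[:, :395]
o[300:,405:800]=cv2.resize(a[165:315,225:475],(395,300)); o[:300,405:]=cv2.resize(b[190:275,305:420],(395,300)); cv2.imwrite('pics/c9.png',o)
E
```

```text
[ 0.47173931 -0.42519421  0.26360531] 0.4519300175778223
[282 243] [303 283] [292.24260355 262.86686391]
[282 244] [301 283] [291.36577181 264.62080537]
```

View pics/c9.png

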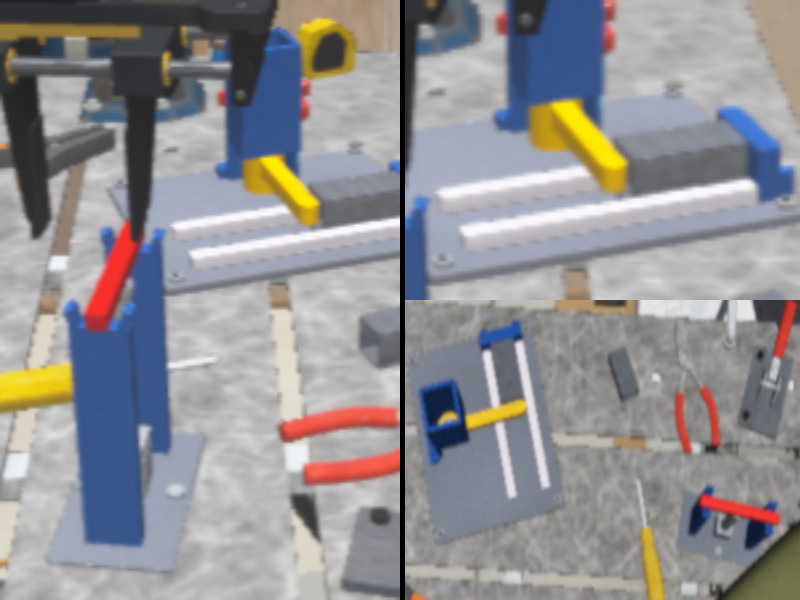

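The picture shows the tube against the end stop and the lock bar shut behind it. The key is hanging in both forks, the arm is clear of everything, and the other tools have not moved. I'm handing in the job.

```bash
python3 -c "
from h import *
print(order.close_job())"
```

```text
the job is handed in; nothing more can be done
None
```

I handed the job in at about 25 s on the robot's clock: the tube is home, the lock bar is shut and the T-key is hanging back in its cradle, with the other tools where they were. The hand-in returned no verdict, so this rests on the last camera pictures and force readings.

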